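# Return the reference standards to their fitted nests

### The arm

A 6-joint arm with a two-finger parallel gripper is mounted at the origin on a cart in front of the work surface, level with it; the furniture and walls round the work are solid. World frame = base frame: x ahead of the robot, y to its left, z up, the work surface at z = 0. Lengths are in m, angles in rad, forces in N, time in s.
With the tool pointing down it reaches from about 0.35 to 0.775 m from the base axis. Payload 7.3 kg.
Tool frame: the origin (TCP) lies on the centre line of the jaws, within the pads' length; the fingertips stand 17 mm ahead of it and the grasp point (between the pads) lies 2 mm behind it (robot.tip_extent is the distance from the TCP to the fingertips, in m); z points along the fingers, y is the line along which they close (so a half turn about z gives the same grasp; the last joint's range is limited). The gripper opens to 92 mm and grips with 3 to 60 N. Pads are 19 mm wide; open, the fingers measure 130 mm over their backs; the gripper's body (75 mm by 190 mm) begins 47 mm behind the grasp point.
Start: joints at [-1.432, 0.342, 1.524, -0, 1.275, -0.146], TCP at [0.148, -0.504, 0.244] pointing down, gripper open.
Joint ranges: [-2.53, 2.53], [-0.77, 2.02], [0.04, 2.7], [-1, 4.14], [0.28, 2.66], [-3.11, 3.11]. Speed limits (rad/s): [2.57, 2.57, 3.14, 3.14, 3.14, 3.14].

### API

Orientations are given as [roll, pitch, yaw] about the fixed x, y, z axes, in that order (R = Rz(yaw) Ry(pitch) Rx(roll)).
In Python, from cell import robot gives the robot as it stands.
- The arm moves only by the tool step_arm, never from a script. Its argument "motion" is a list of rows, each a list of 2 entries, a list of its own where there are three numbers: the shift along the tool's x, y, z in units of 60 mm (1.0 is 60 mm), then the turn about the tool's z in rad. In form: [[[x, y, z], spin], ...]. A call has 1 to 10 rows; each row is the pose to reach, as a shift and turn from the pose commanded when the call began, along the tool's axes at that moment; what a row does not reach only later rows make up. A row lasts 1/8 s, in which the tool goes at most 62.5 mm and 10.7 degrees, less where a joint would pass 70% of its speed; a pose out of reach is approached as far as the arm can. A call with a gripper value outside its range is refused whole. "hand" is the closure in counts, from 0 (fully open) to 255 (shut), set as the call begins (left out, the last holds). The fingers move at their own pace and stop on an object; "squeeze" is the grip in N (left out, the last holds). Time passes only in rows, so rows that repeat a pose let the fingers close. It gives the time, the measured TCP pose, the force, the opening and the grip force at its end, in the units of the state.
- robot.observe(): the state, without advancing time (a new reading comes with each control period).
- robot.read_camera(name): name is "scene" or "top"; returns a dict with "pixels" (420x560x3 uint8, red, green, blue), "intrinsics" (3x3 intrinsics, pixels), "xyz" and "rotation" of the camera in the world. Camera axes: x right, y up, looking along -z (the intrinsics and any distortion apply to the point x, -y, -z); pixel columns grow to the right and rows downward; lengths in m; the calibration is good to about 2 mm. A picture is of the moment at which its call begins. There is no depth.
- robot.hand_in(): hands the job in; it is judged then, once.
The state is a dict: "time": time; "qpos": joint angles; "qvel": joint speeds; "joint_efforts": joint torques, N m; "tool_pos": TCP position; "tool_rot": TCP orientation; "contact_force": force on the tool from outside, world axes, zero at the start; "torque": the same for the moment, N m; "opening": finger opening in m; "grip_force": force on a finger pad.
Only numpy, scipy, OpenCV 4.12 (cv2) and the standard library are available. Lean on these libraries where they do the work, as an engineer would, in place of code of your own. Each camera call takes 0.05 s, during which the arm holds its last target. There are 200 camera calls.

### The job

The measuring is finished: put the amber bottle, the brass weight, the black resistor block and the steel spacer block back, each standing level on the blue floor of the grey nest whose pocket has its shape and size. Keep the bottle upright all the while, and leave the small steel weight and the binder clip where they stand.

Things in the scene. Friction and masses are not known exactly. Their poses are not given: they have to be found in the camera images.
- bottle: Amber bottle with a black cap, standing: round body 50 mm across up to 70 mm high, then a shoulder, cap 28 mm across from 83 to 101 mm high. About 0.11 kg. Origin: centre of its underside; z up.
- brass_weight: Brass-coloured calibration weight with a knob on top, standing: round, 27 mm across, 42 mm high. About 0.1 kg. Origin: centre of its underside; z up.
- resistor: Black resistor block: 46 mm along its x, 66 mm along its y, 30 mm high; on top two binding posts (one black, one red, 12 mm thick, up to 48 mm high) at x = +4, y = -18 and +18 mm. About 0.21 kg. Origin: centre of its underside; z up. Either way round will do in its nest.
- block: Plain pale steel spacer block lying flat: 20 mm along its x, 50 mm along its y, 16 mm high. About 0.125 kg. Origin: centre of its underside; z up. Either way round will do in its nest.
- nest_bottle: Light grey fixed plate, 86 x 86 mm, 6.5 mm high, with a blue-floored pocket 68 mm across, round sunk 3.5 mm into its top (floor 3 mm above the worktop). It is the nest of the amber bottle (9 mm of room all round). Origin: centre of the plate's underside, straight below the pocket's centre; z up.
- nest_weight: Light grey fixed plate, 70 x 70 mm, 6.5 mm high, with a blue-floored pocket 44 mm across, round sunk 3.5 mm into its top (floor 3 mm above the worktop). It is the nest of the brass weight (8 mm of room all round). Origin: centre of the plate's underside, straight below the pocket's centre; z up.
- nest_resistor: Light grey fixed plate, 76 x 96 mm, 6.5 mm high, with a blue-floored pocket 62 x 82 mm, rectangular, sunk 3.5 mm into its top (floor 3 mm above the worktop). It is the nest of the resistor block (8 mm of room all round). Origin: centre of the plate's underside, straight below the pocket's centre; z up; the pocket is 62 mm along x and 82 mm along y.
- nest_block: Light grey fixed plate, 54 x 84 mm, 6.5 mm high, with a blue-floored pocket 38 x 68 mm, rectangular, sunk 3.5 mm into its top (floor 3 mm above the worktop). It is the nest of the spacer block (9 mm of room all round). Origin: centre of the plate's underside, straight below the pocket's centre; z up; the pocket is 38 mm along x and 68 mm along y.
- steel_weight: Pale silvery steel calibration weight with a knob, 21 mm across, 36 mm high, standing among the things; not part of the job. Origin: centre of its underside.
- clip: Black binder clip with upright wire loops, 36 x 32 mm on plan, 56 mm high, standing among the things; not part of the job. Origin: centre of its underside.
Mind the look-alikes: they are no part of the job. What is shaped like the brass_weight but green or red is not meant.

How it is judged:
By the outcome, as a careful person would: the job done as asked, in the order asked, and still so for the second after the job is handed in, with the robot touching nothing.
It also fails if it takes over 120 s, if anything falls off the work surface, if the arm or the gripper's body presses on something with over 40 N, if the wrist force passes 120 N, or if a joint passes its speed limit or range.

## Working session

There is one attempt and no reset: what is moved stays moved. The work goes in short steps, Python scripts to look and compute and a tool call to move; the robot and the scene stay as the last step left them, time stands still between calls to the robot, and variables do not carry over. Pictures are saved under pics/ and viewed, at most 14 in all, crops included, and the job is handed in when it is done.

Besides the shell and the picture viewer there is one more tool, called after "Request:" as name(argument=value, ...), one argument or row to a line, values as JSON. step_arm: Moves the arm, as the interface text tells. Its arguments: {"type":"object","properties":{"motion":{"type":"array"},"hand":{"type":"number"},"squeeze":{"type":"number"}},"required":["motion"]}

```bash
ls; mkdir -p pics; python3 - <<'E'
from cell import robot
import cv2
s=robot.observe();print(s['tool_pos'],s['tool_rot'],s['time'])
for n in("scene","top"):
    c=robot.read_camera(n);cv2.imwrite(f"pics/{n}0.png",c['pixels'][:,:,::-1]);print(n,c['intrinsics'],c['xyz'],c['rotation'],[k for k in c])
E
```

```text
pics
[ 0.14747895 -0.50346599  0.24304051] [-3.14006464e+00 -2.08726544e-04  2.84780523e-01] 0.0
scene [[522.69735773   0.         286.24469081]
 [  0.         522.69735773 212.10889097]
 [  0.           0.           1.        ]] [-0.20652074 -0.78902071  0.68071751] [ 1.03692246 -0.0092529  -0.74263714] ['pixels', 'intrinsics', 'xyz', 'rotation']
top [[471.15894981   0.         284.54004354]
 [  0.         471.15894981 212.40520756]
 [  0.           0.           1.        ]] [0.44326813 0.00274129 1.17780034] [ 0.05750409 -0.00377512 -1.54568444] ['pixels', 'intrinsics', 'xyz', 'rotation']
```

View pics/top0.png

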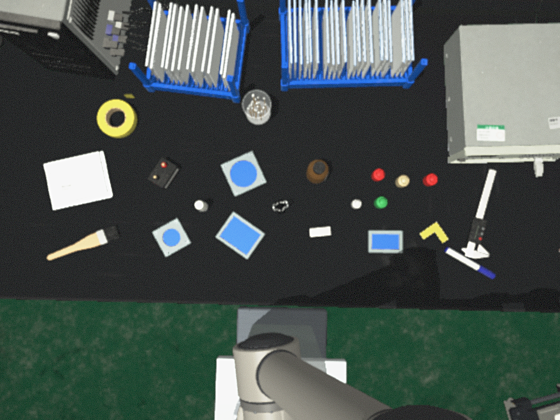

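View pics/scene0.png

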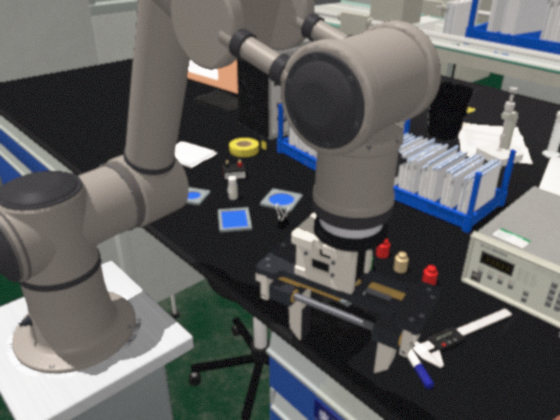

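The top view shows:
- **Parts to move:** bottle (317,171), resistor (164,172), spacer block (320,232).
- **Nests:** bottle (243,173), weight (171,238), resistor (240,235), block (386,242).
- **Brass weight candidates:** (403,181) is brass/tan, (378,175) and (431,180) are red, (381,202) is green. Only (403,181) fits the description.
- **Leave alone:** pale things at (357,204) and (201,205), and the clip at (281,206).

Next I measure these and confirm the choice in an enlarged crop.

```bash
cat > h.py <<'E'
import numpy as np, cv2
from scipy.spatial.transform import Rotation as R
from cell import robot
def ray(c,uv,z):
    K=np.array(c['intrinsics']);d=np.linalg.inv(K)@np.array([uv[0],uv[1],1.]);d=np.array([d[0],-d[1],-d[2]])
    d=R.from_euler('xyz',c['rotation']).apply(d);o=np.array(c['xyz']);return o+d*(z-o[2])/d[2]
def blob(m,uv,w):
    x,y=uv;k=np.zeros_like(m);k[y-w:y+w+1,x-w:x+w+1]=m[y-w:y+w+1,x-w:x+w+1]
    cs,_=cv2.findContours(k,cv2.RETR_EXTERNAL,cv2.CHAIN_APPROX_NONE)
    return max(cs,key=cv2.contourArea)
def measure(c,cn,z):
    "centre, size (mm), angle of long side, via world-plane contour"
    P=np.array([ray(c,p,z)[:2] for p in cn.reshape(-1,2).astype(float)])*1000
    (x,y),(w,h),a=cv2.minAreaRect(P.astype(np.float32))
    if w>h: a+=90;w,h=h,w
    return np.round([x,y,w+2.5,h+2.5,(a+90)%180],1)  # long-side direction, deg from world x
def masks(c):
    p=c['pixels'];hsv=cv2.cvtColor(p,cv2.COLOR_RGB2HSV);H,S,V=cv2.split(hsv)
    return dict(blue=((H>95)&(H<125)&(S>110)&(V>120)).astype(np.uint8)*255,
      pale=((V>130)&(S<60)).astype(np.uint8)*255, bright=(V>70).astype(np.uint8)*255,
      dark=(V>28).astype(np.uint8)*255, brass=((H>10)&(H<32)&(S>40)&(V>100)).astype(np.uint8)*255)
E
python3 - <<'E'
from h import *
c=robot.read_camera("top");m=masks(c)
for n,k,uv,w,z in [("nB","blue",(243,173),22,.003),("nW","blue",(171,238),18,.003),("nR","blue",(240,235),28,.003),("nK","blue",(386,242),24,.003),
 ("block","pale",(320,232),16,.016),("brass","brass",(403,181),9,.042),("bottle","dark",(317,171),18,.07),("res","dark",(164,172),20,.03),("steel","pale",(357,204),9,.036),("white","pale",(201,205),10,.036)]:
    cn=blob(m[k],uv,w);print(n,cv2.boundingRect(cn),measure(c,cn,z))
im=c['pixels'][150:265,130:450,::-1]
a=cv2.resize(im[:,:160],None,fx=5,fy=5,interpolation=cv2.INTER_CUBIC);b=cv2.resize(im[:,160:],None,fx=5,fy=5,interpolation=cv2.INTER_CUBIC)
g=lambda i:(255*(i/255.)**.5).astype('uint8')
cv2.imwrite("pics/cl.png",g(a));cv2.imwrite("pics/cr.png",g(b))
E
```

```text
nB (230, 161, 27, 26) [607.4 106.7  66.4  66.8  46.5]
nW (163, 229, 17, 17) [442.6 280.8  40.9  41.4  46.8]
nR (221, 217, 39, 37) [451.8 110.3  62.5  82.3  56.5]
nK (372, 234, 27, 15) [ 446.  -252.    37.3   67.7   91.4]
block (309, 226, 22, 11) [465.6 -87.5  25.8  55.8  97.2]
brass (396, 175, 14, 12) [ 593.5 -284.    29.3   34.3   91.5]
bottle (299, 153, 37, 37) [607.3 -74.3  87.9  88.5   1.3]
res (144, 152, 41, 41) [601.2 297.9 100.6 102.3   2.1]
steel (351, 199, 11, 10) [ 535.2 -173.1   24.8   25.   136.2]
white (194, 200, 13, 11) [520.7 205.7  24.7  31.9  46.7]
```

View pics/cl.png

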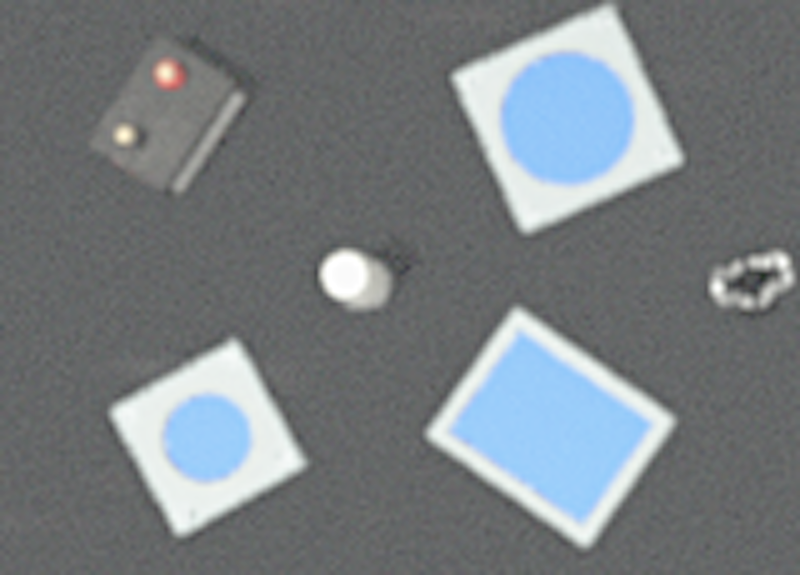

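View pics/cr.png

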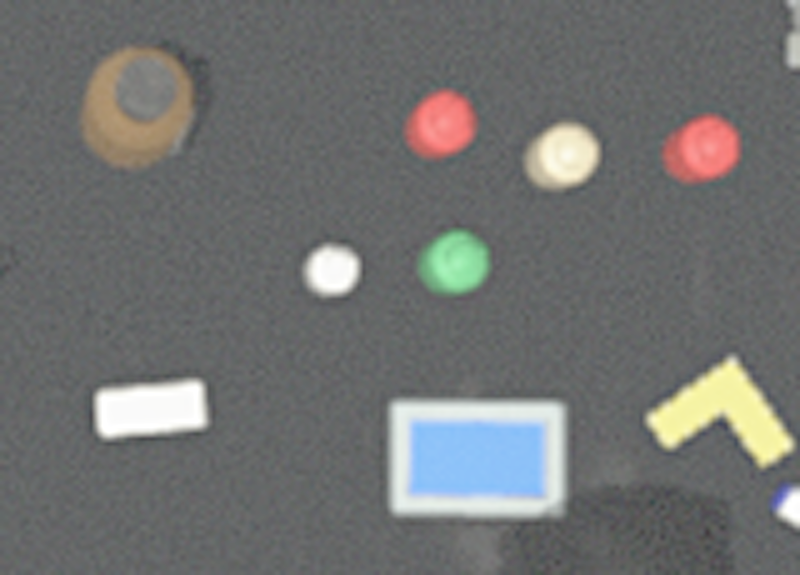

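The crops confirm the brass weight: the tan one with a knob at about px (403,181), and its neighbours are red, red and green. The pale tall post at (201,205) is about 80 mm high and shows no knob, so it's an obstacle. The small steel weight is at (357,204). I now refine the positions from top features at their known heights.

```bash
cat >> h.py <<'E'
def go(x,y,z,yaw):
    "delta from current pose to target (mm, deg; tool down) in move units"
    s=robot.observe();Rt=R.from_euler('xyz',s['tool_rot']);d=np.array([x,y,z])/1000-s['tool_pos']
    w=(s['tool_rot'][2]-np.radians(yaw));w=(w+np.pi/2)%np.pi-np.pi/2
    return np.round(Rt.inv().apply(d)/.06,3),round(w,3)
E
python3 - <<'E'
from h import *
c=robot.read_camera("top")
L=lambda u,v:(130+(u+.5)/5-.5,150+(v+.5)/5-.5)
Q=lambda u,v:(290+(u+.5)/5-.5,150+(v+.5)/5-.5)
f=lambda uv,z:np.round(ray(c,uv,z)[:2]*1000,1)
print("brass knob",f(Q(568,152),.042),"base-ish",f(Q(548,163),.0))
print("bottle cap",f(Q(146,88),.101),"body front",f(Q(135,118),.035))
r,b=f(L(168,72),.048),f(L(124,134),.048);print("posts",r,b,np.linalg.norm(r-b),"dir",np.degrees(np.arctan2(*(r-b)[::-1])))
cor=[f(L(*p),.03) for p in[(160,38),(95,143),(172,190),(237,92)]];print("res corners",cor,np.mean(cor,0))
print([np.linalg.norm(cor[i]-cor[i-1]) for i in range(4)])
print("white base",f(L(374,296),0.0),"top@.075",f(L(345,275),.075), "clip",f(L(752,280),.04))
print("start->bottle", go(607,-74,200,0))
E
```

```text
brass knob [ 594.8 -285.8] base-ish [ 594.6 -286.4]
bottle cap [611.6 -76. ] body front [607.  -75.8]
posts [618.  295.9] [587.3 315.8] 36.58551625985349 dir -32.951648781776655
res corners [array([637.5, 305.1]), array([584.8, 334.8]), array([562.7, 296.2]), array([611.8, 266.3])] [599.2 300.6]
[np.float64(46.53955307047977), np.float64(60.492809490054306), np.float64(44.478871388559284), np.float64(57.48756387254542)]
white base [515.1 200.8] top@.075 [520.1 202.1] clip [525.1  11.5]
start->bottle (array([ 9.362, -4.72 ,  0.727]), np.float64(0.285))
```

Request:
step_arm(
  motion=[
    [[9.417,-4.67,0.727],0.285],
    [[9.417,-4.67,0.727],0.285],
    [[9.417,-4.67,0.727],0.285],
    [[9.417,-4.67,0.727],0.285],
    [[9.417,-4.67,0.727],0.285],
    [[9.417,-4.67,0.727],0.285],
    [[9.417,-4.67,0.727],0.285],
    [[9.417,-4.67,0.727],0.285],
    [[9.417,-4.67,0.727],0.285],
    [[9.417,-4.67,0.727],0.285],
  ],
  hand=0,
  squeeze=15,
)

```text
time: 1.45
tool_pos: [0.6044, -0.0819, 0.2006]
tool_rot: [3.141, 0.0, -0.0]
contact_force: [1.7, -0.9, 0.1]
opening: 0.0918
grip_force: 0.0
```

Request:
step_arm(
  motion=[
    [[0.0,0.0,0.0],0.0],
    [[0.0,0.0,0.0],0.0],
    [[0.0,0.0,0.0],0.0],
  ],
)

```text
time: 1.82
tool_pos: [0.6025, -0.0846, 0.201]
tool_rot: [3.141, 0.0, -0.002]
contact_force: [-0.0, -0.5, 0.5]
opening: 0.0918
grip_force: 0.0
```

```bash
python3 -c "
from h import *
print(robot.observe()['tool_pos'],go(611,-76,58,0))"
```

```text
[ 0.60245601 -0.08458997  0.2010213 ] (array([ 0.143, -0.144,  2.384]), np.float64(-0.002))
```

Request:
step_arm(
  motion=[
    [[0.143,-0.144,0.0],0.0],
    [[0.143,-0.144,0.8],0.0],
    [[0.143,-0.144,1.6],0.0],
    [[0.143,-0.144,2.1],0.0],
    [[0.143,-0.144,2.384],0.0],
    [[0.143,-0.144,2.384],0.0],
    [[0.143,-0.144,2.384],0.0],
  ],
)

```text
time: 2.7
tool_pos: [0.6128, -0.0752, 0.0593]
tool_rot: [3.141, -0.003, -0.0]
contact_force: [0.2, -0.0, 0.4]
opening: 0.0914
grip_force: 0.0
```

Request:
step_arm(
  motion=[
    [[0.0,0.0,0.0],0.0],
    [[0.0,0.0,0.0],0.0],
    [[0.0,0.0,0.0],0.0],
    [[0.0,0.0,0.0],0.0],
    [[0.0,0.0,0.0],0.0],
    [[0.0,0.0,0.0],0.0],
    [[0.0,0.0,0.0],0.0],
    [[0.0,0.0,0.0],0.0],
  ],
  hand=255,
)

```text
time: 3.7
tool_pos: [0.6117, -0.0749, 0.0578]
tool_rot: [3.141, -0.0, -0.0]
contact_force: [1.1, -0.7, 0.5]
opening: 0.0492
grip_force: 15.0
```

Request:
step_arm(
  motion=[
    [[0.0,0.0,-0.4],0.0],
    [[0.0,0.0,-1.0],0.0],
    [[-0.02,-0.7,-1.0],0.0],
    [[-0.04,-1.4,-1.0],0.0],
    [[-0.05,-2.1,-1.0],0.0],
    [[-0.07,-2.7,-1.0],0.0],
    [[-0.07,-3.03,-1.0],0.0],
    [[-0.07,-3.03,-1.0],0.0],
    [[-0.07,-3.03,-1.0],0.0],
    [[-0.07,-3.03,-1.0],0.0],
  ],
)

```text
time: 4.95
tool_pos: [0.6077, 0.1056, 0.1177]
tool_rot: [3.141, 0.0, -0.002]
contact_force: [0.0, -0.3, -1.7]
opening: 0.0491
grip_force: 15.0
```

```bash
python3 - <<'E'
from h import *
cv2.imwrite("pics/s1.png",cv2.resize(robot.read_camera("scene")['pixels'][100:320,130:430,::-1],None,fx=2.5,fy=2.5))
print(robot.observe()['tool_pos'],go(607,107,62,0))
E
```

```text
[0.60768175 0.10569311 0.1177434 ] (array([-0.011, -0.022,  0.929]), np.float64(-0.002))
```

View pics/s1.png

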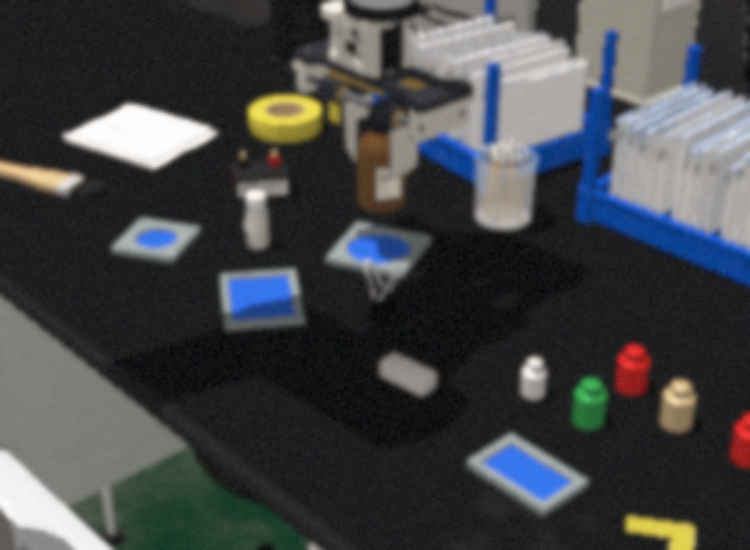

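The bottle hangs upright in the gripper at about (380,170) in the enlarged crop, over its nest. I lower it and release.

Request:
step_arm(
  motion=[
    [[-0.011,-0.022,0.4],0.0],
    [[-0.011,-0.022,0.75],0.0],
    [[-0.011,-0.022,0.9],0.0],
    [[-0.011,-0.022,0.93],0.0],
    [[-0.011,-0.022,0.94],0.0],
    [[-0.011,-0.022,0.94],0.0],
    [[-0.011,-0.022,0.94],0.0],
  ],
)

```text
time: 5.88
tool_pos: [0.6072, 0.1083, 0.0619]
tool_rot: [3.142, -0.001, -0.0]
contact_force: [0.0, 1.0, -1.1]
opening: 0.0492
grip_force: 15.0
```

Request:
step_arm(
  motion=[
    [[0.0,0.0,0.0],0.0],
    [[0.0,0.0,0.0],0.0],
    [[0.0,0.0,0.0],0.0],
    [[0.0,0.0,0.0],0.0],
    [[0.0,0.0,0.0],0.0],
    [[0.0,0.0,-0.5],0.0],
    [[0.0,0.0,-1.2],0.0],
    [[0.0,0.0,-2.2],0.0],
    [[0.0,0.0,-2.2],0.0],
    [[0.0,0.0,-2.2],0.0],
  ],
  hand=0,
)

```text
time: 7.12
tool_pos: [0.6065, 0.1082, 0.193]
tool_rot: [3.141, 0.0, -0.0]
contact_force: [-0.2, 0.1, 0.2]
opening: 0.0916
grip_force: 0.0
```

```bash
python3 - <<'E'
from h import *
print(robot.observe()['tool_pos'],go(600,302,150,148),go(600,302,32,148))
E
```

```text
[0.60654091 0.1082108  0.19303749] (array([-0.109, -3.23 ,  0.717]), np.float64(0.558)) (array([-0.108, -3.23 ,  2.684]), np.float64(0.558))
```

Request:
step_arm(
  motion=[
    [[-0.03,-0.8,0.0],0.15],
    [[-0.06,-1.6,0.0],0.3],
    [[-0.1,-2.4,0.0],0.45],
    [[-0.109,-3.23,0.3],0.558],
    [[-0.109,-3.23,0.717],0.558],
    [[-0.109,-3.23,0.717],0.558],
    [[-0.109,-3.23,0.717],0.558],
    [[-0.109,-3.23,0.717],0.558],
  ],
)

```text
time: 8.12
tool_pos: [0.6011, 0.3015, 0.1514]
tool_rot: [-3.14, -0.001, -0.559]
contact_force: [0.5, 0.2, 0.0]
opening: 0.0916
grip_force: 0.0
```

```bash
python3 - <<'E'
from h import *
c=robot.read_camera("top")
cv2.imwrite("pics/t2.png",cv2.resize(c['pixels'][140:260,120:290,::-1],None,fx=4.5,fy=4.5,interpolation=cv2.INTER_CUBIC))
s=robot.read_camera("scene")
cv2.imwrite("pics/s2.png",cv2.resize(s['pixels'][120:240,160:340,::-1],None,fx=4,fy=4,interpolation=cv2.INTER_CUBIC))
print(robot.observe()['tool_pos'],go(600,302,32,148))
E
```

```text
[0.60095385 0.30157475 0.15138421] (array([-0.019,  0.005,  1.99 ]), np.float64(-0.001))
```

View pics/s2.png

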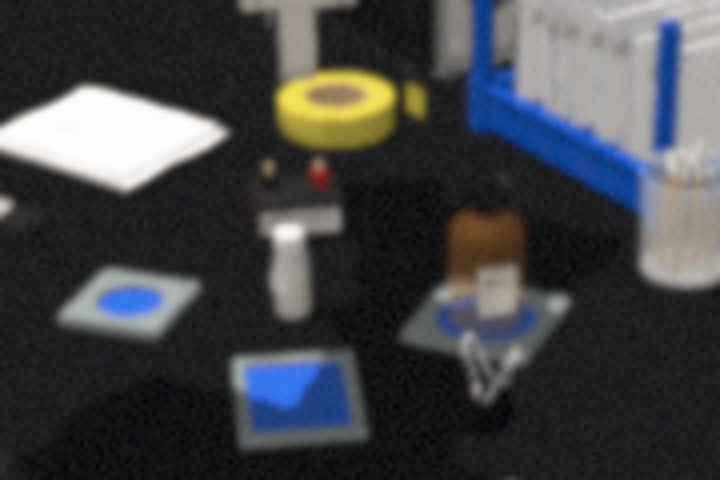

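The scene crop shows the bottle standing upright inside its nest at (487,260). The resistor is at (300,200), clear of the pale post. I descend onto the resistor.

Request:
step_arm(
  motion=[
    [[-0.019,0.005,0.8],0.0],
    [[-0.019,0.005,1.5],0.0],
    [[-0.019,0.005,1.85],0.0],
    [[-0.019,0.005,1.99],0.0],
    [[-0.019,0.005,1.99],0.0],
    [[-0.019,0.005,1.99],0.0],
  ],
)

```text
time: 8.98
tool_pos: [0.6002, 0.3026, 0.0325]
tool_rot: [-3.14, -0.002, -0.558]
contact_force: [-0.8, 0.5, 1.0]
opening: 0.0918
grip_force: 0.0
```

Request:
step_arm(
  motion=[
    [[0.0,0.0,0.0],0.0],
    [[0.0,0.0,0.0],0.0],
    [[0.0,0.0,0.0],0.0],
    [[0.0,0.0,0.0],0.0],
    [[0.0,0.0,0.0],0.0],
    [[0.0,0.0,0.0],0.0],
    [[0.0,0.0,0.0],0.0],
    [[0.0,0.0,0.0],0.0],
  ],
  hand=255,
  squeeze=25,
)

```text
time: 9.98
tool_pos: [0.5993, 0.3024, 0.031]
tool_rot: [-3.141, -0.0, -0.558]
contact_force: [1.2, 0.8, -1.1]
opening: 0.0459
grip_force: 25.0
```

Request:
step_arm(
  motion=[
    [[0.0,0.0,-0.3],0.0],
    [[0.0,0.0,-1.0],0.0],
    [[0.0,0.0,-2.0],0.0],
    [[0.0,0.0,-2.6],0.0],
    [[0.0,0.0,-2.6],0.0],
    [[0.0,0.0,-2.6],0.0],
  ],
)

```text
time: 10.72
tool_pos: [0.5985, 0.302, 0.186]
tool_rot: [3.14, 0.001, -0.558]
contact_force: [-0.7, 0.0, -2.1]
opening: 0.0458
grip_force: 25.0
```

```bash
python3 - <<'E'
from h import *
o=robot.observe();print(o['tool_pos'],o['opening'],go(452,110,187,56.5))
E
```

```text
[0.59848034 0.30204695 0.18598525] 0.0457625484048776 (array([-0.375,  4.008, -0.009]), np.float64(-1.544))
```

Request:
step_arm(
  motion=[
    [[-0.04,0.5,0.0],-0.18],
    [[-0.08,1.0,0.0],-0.36],
    [[-0.12,1.5,0.0],-0.54],
    [[-0.16,2.0,0.0],-0.72],
    [[-0.2,2.5,0.0],-0.9],
    [[-0.25,3.0,0.0],-1.08],
    [[-0.3,3.5,0.0],-1.26],
    [[-0.375,4.008,0.0],-1.42],
    [[-0.375,4.008,0.0],-1.544],
    [[-0.375,4.008,0.0],-1.544],
  ],
)

```text
time: 11.98
tool_pos: [0.4519, 0.11, 0.1857]
tool_rot: [-3.139, 0.002, 0.984]
contact_force: [-0.2, -0.4, -1.6]
opening: 0.0457
grip_force: 25.0
```

Request:
step_arm(
  motion=[
    [[0.0,0.0,0.0],0.0],
    [[0.0,0.0,0.0],0.0],
  ],
)

```text
time: 12.22
tool_pos: [0.4527, 0.1105, 0.1865]
tool_rot: [-3.141, 0.001, 0.985]
contact_force: [-0.6, 0.6, -1.0]
opening: 0.0458
grip_force: 25.0
```

```bash
python3 - <<'E'
from h import *
o=robot.observe();print(o['tool_pos'],o['opening'],go(452,110,36,56.5))
E
```

```text
[0.45272839 0.11052898 0.18651474] 0.045766202600008035 (array([-0.013, -0.004,  2.509]), np.float64(-0.001))
```

Request:
step_arm(
  motion=[
    [[-0.013,-0.004,0.9],0.0],
    [[-0.013,-0.004,1.7],0.0],
    [[-0.013,-0.004,2.3],0.0],
    [[-0.013,-0.004,2.48],0.0],
    [[-0.013,-0.004,2.525],0.0],
    [[-0.013,-0.004,2.525],0.0],
    [[-0.013,-0.004,2.525],0.0],
  ],
)

```text
time: 13.1
tool_pos: [0.453, 0.1099, 0.0366]
tool_rot: [3.14, -0.001, 0.986]
contact_force: [-0.5, -0.0, -2.0]
opening: 0.0459
grip_force: 25.0
```

Request:
step_arm(
  motion=[
    [[0.0,0.0,0.0],0.0],
    [[0.0,0.0,0.0],0.0],
    [[0.0,0.0,0.0],0.0],
    [[0.0,0.0,0.0],0.0],
    [[0.0,0.0,0.0],0.0],
    [[0.0,0.0,-0.5],0.0],
    [[0.0,0.0,-1.5],0.0],
    [[0.0,0.0,-2.5],0.0],
    [[0.0,0.0,-2.5],0.0],
    [[0.0,0.0,-2.5],0.0],
  ],
  hand=0,
)

```text
time: 14.35
tool_pos: [0.4517, 0.1098, 0.1851]
tool_rot: [-3.141, 0.0, 0.986]
contact_force: [0.0, 0.5, -0.8]
opening: 0.0919
grip_force: 0.0
```

```bash
python3 - <<'E'
from h import *
o=robot.observe();print(o['tool_pos'],go(465.6,-87.5,150,97))
E
```

```text
[0.45169342 0.10976374 0.18509108] (array([-2.613,  2.009,  0.585]), np.float64(-0.707))
```

Request:
step_arm(
  motion=[
    [[-0.6,0.5,0.0],-0.18],
    [[-1.2,1.0,0.0],-0.36],
    [[-1.9,1.5,0.0],-0.54],
    [[-2.613,2.009,0.0],-0.707],
    [[-2.613,2.009,0.585],-0.707],
    [[-2.613,2.009,0.585],-0.707],
    [[-2.613,2.009,0.585],-0.707],
    [[-2.613,2.009,0.585],-0.707],
  ],
)

```text
time: 15.35
tool_pos: [0.4665, -0.0869, 0.1511]
tool_rot: [3.141, 0.001, 1.694]
contact_force: [-0.3, -0.4, 0.3]
opening: 0.0917
grip_force: 0.0
```

```bash
python3 - <<'E'
from h import *
o=robot.observe();print(o['tool_pos'],go(465.6,-87.5,22,97))
c=robot.read_camera("scene");
cv2.imwrite("pics/s3.png",cv2.resize(c['pixels'][130:330,170:430,::-1],None,fx=3,fy=3,interpolation=cv2.INTER_CUBIC))
E
```

```text
[ 0.46654643 -0.08687084  0.15110158] (array([-0.007, -0.019,  2.152]), np.float64(0.001))
```

View pics/s3.png

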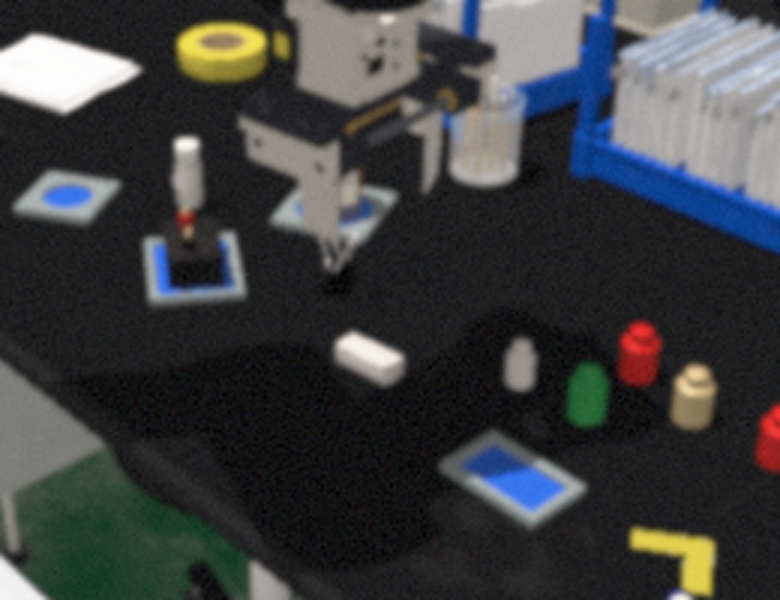

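The resistor sits inside its nest at (195,255), with blue floor showing on either side. The block at (370,358) stands free, so I descend onto it.

Request:
step_arm(
  motion=[
    [[-0.007,-0.019,0.8],0.0],
    [[-0.007,-0.019,1.5],0.0],
    [[-0.007,-0.019,2.0],0.0],
    [[-0.007,-0.019,2.15],0.0],
    [[-0.007,-0.019,2.15],0.0],
    [[-0.007,-0.019,2.15],0.0],
  ],
)

```text
time: 16.15
tool_pos: [0.466, -0.0882, 0.0226]
tool_rot: [3.139, 0.001, 1.693]
contact_force: [-0.6, -0.1, 0.4]
opening: 0.0918
grip_force: 0.0
```

Request:
step_arm(
  motion=[
    [[0.0,0.0,0.0],0.0],
    [[0.0,0.0,0.0],0.0],
    [[0.0,0.0,0.0],0.0],
    [[0.0,0.0,0.0],0.0],
    [[0.0,0.0,0.0],0.0],
    [[0.0,0.0,0.0],0.0],
    [[0.0,0.0,0.0],0.0],
    [[0.0,0.0,0.0],0.0],
    [[0.0,0.0,0.0],0.0],
    [[0.0,0.0,0.0],0.0],
  ],
  hand=255,
)

```text
time: 17.4
tool_pos: [0.4651, -0.0881, 0.0214]
tool_rot: [3.141, 0.0, 1.693]
contact_force: [1.0, 0.2, -0.7]
opening: 0.0196
grip_force: 25.0
```

Request:
step_arm(
  motion=[
    [[0.0,0.0,-0.3],0.0],
    [[0.0,0.0,-1.0],0.0],
    [[0.0,0.0,-2.0],0.0],
    [[0.0,0.0,-2.0],0.0],
    [[0.0,0.0,-2.0],0.0],
  ],
)

```text
time: 18.02
tool_pos: [0.4643, -0.0878, 0.1407]
tool_rot: [-3.141, -0.0, 1.693]
contact_force: [-0.1, 0.1, -2.3]
opening: 0.0195
grip_force: 25.0
```

```bash
python3 - <<'E'
from h import *
o=robot.observe();print(o['tool_pos'],go(446,-252,142,91.4))
E
```

```text
[ 0.46431563 -0.08776877  0.14072786] (array([-2.68 , -0.636, -0.022]), np.float64(0.098))
```

Request:
step_arm(
  motion=[
    [[-0.8,-0.2,0.0],0.03],
    [[-1.6,-0.4,0.0],0.06],
    [[-2.3,-0.55,0.0],0.098],
    [[-2.68,-0.636,0.0],0.098],
    [[-2.68,-0.636,0.0],0.098],
    [[-2.68,-0.636,0.0],0.098],
    [[-2.68,-0.636,0.0],0.098],
  ],
)

```text
time: 18.9
tool_pos: [0.4466, -0.251, 0.1409]
tool_rot: [-3.141, -0.001, 1.596]
contact_force: [-0.8, -0.2, -1.7]
opening: 0.0201
grip_force: 25.0
```

```bash
python3 - <<'E'
from h import *
o=robot.observe();print(o['tool_pos'],go(446,-252,25.5,91.4))
E
```

```text
[ 0.44661795 -0.25104897  0.14087093] (array([-0.017, -0.009,  1.923]), np.float64(0.001))
```

Request:
step_arm(
  motion=[
    [[-0.017,-0.009,0.8],0.0],
    [[-0.017,-0.009,1.5],0.0],
    [[-0.017,-0.009,1.85],0.0],
    [[-0.017,-0.009,1.925],0.0],
    [[-0.017,-0.009,1.925],0.0],
    [[-0.017,-0.009,1.925],0.0],
  ],
)

```text
time: 19.65
tool_pos: [0.4469, -0.2536, 0.027]
tool_rot: [3.14, 0.001, 1.595]
contact_force: [-0.6, -0.2, -1.4]
opening: 0.0198
grip_force: 25.0
```

Request:
step_arm(
  motion=[
    [[0.0,0.0,0.0],0.0],
    [[0.0,0.0,0.0],0.0],
    [[0.0,0.0,0.0],0.0],
    [[0.0,0.0,0.0],0.0],
    [[0.0,0.0,0.0],0.0],
    [[0.0,0.0,-0.5],0.0],
    [[0.0,0.0,-1.5],0.0],
    [[0.0,0.0,-2.2],0.0],
    [[0.0,0.0,-2.2],0.0],
    [[0.0,0.0,-2.2],0.0],
  ],
  hand=0,
)

```text
time: 20.9
tool_pos: [0.4457, -0.253, 0.1572]
tool_rot: [-3.141, -0.001, 1.595]
contact_force: [0.2, 0.6, -2.0]
opening: 0.092
grip_force: 0.0
```

```bash
python3 - <<'E'
from h import *
o=robot.observe();print(o['tool_pos'],go(594.5,-286,150,85))
E
```

```text
[ 0.44572501 -0.25295942  0.15717362] (array([-0.61 ,  2.466,  0.117]), np.float64(0.111))
```

Request:
step_arm(
  motion=[
    [[-0.2,0.8,0.0],0.05],
    [[-0.4,1.6,0.0],0.111],
    [[-0.61,2.3,0.1],0.111],
    [[-0.61,2.466,0.117],0.111],
    [[-0.61,2.466,0.117],0.111],
    [[-0.61,2.466,0.117],0.111],
    [[-0.61,2.466,0.117],0.111],
  ],
)

```text
time: 21.78
tool_pos: [0.5942, -0.2863, 0.1514]
tool_rot: [3.142, 0.0, 1.483]
contact_force: [-0.4, 0.9, -0.7]
opening: 0.0916
grip_force: 0.0
```

```bash
python3 - <<'E'
from h import *
o=robot.observe();print(o['tool_pos'],go(594.5,-286,25,85))
c=robot.read_camera("scene");
cv2.imwrite("pics/s4.png",cv2.resize(c['pixels'][200:350,280:480,::-1],None,fx=4,fy=4,interpolation=cv2.INTER_CUBIC))
E
```

```text
[ 0.59421647 -0.28634097  0.15138024] (array([0.006, 0.004, 2.106]), np.float64(-0.0))
```

View pics/s4.png

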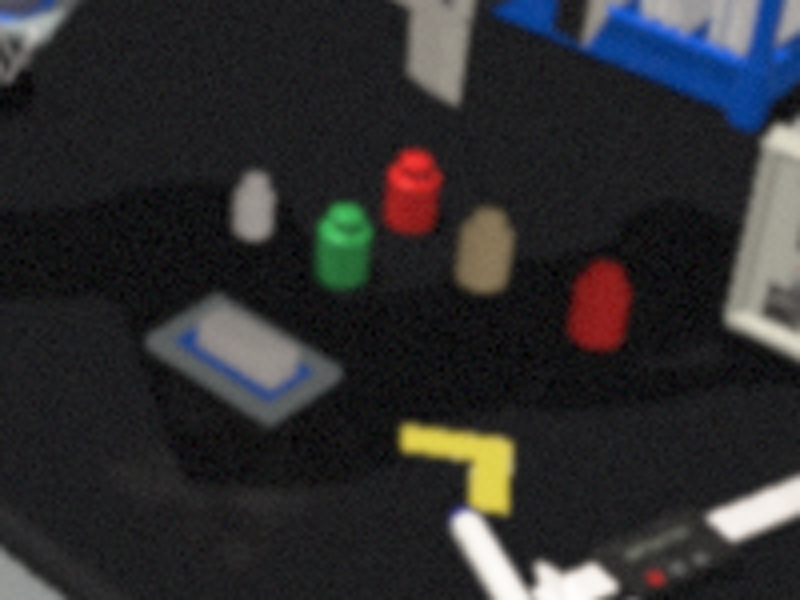

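The block lies in its nest at (250,350), with blue showing in front. The brass weight is at (485,250), between the red ones. I grasp it next.

Request:
step_arm(
  motion=[
    [[0.006,0.004,0.8],0.0],
    [[0.006,0.004,1.5],0.0],
    [[0.006,0.004,2.0],0.0],
    [[0.006,0.004,2.1],0.0],
    [[0.006,0.004,2.1],0.0],
    [[0.006,0.004,2.1],0.0],
  ],
)

```text
time: 22.58
tool_pos: [0.5962, -0.2866, 0.0268]
tool_rot: [3.139, 0.002, 1.484]
contact_force: [-0.0, -0.9, 0.2]
opening: 0.0916
grip_force: 0.0
```

Request:
step_arm(
  motion=[
    [[0.0,0.0,0.0],0.0],
    [[0.0,0.0,0.0],0.0],
    [[0.0,0.0,0.0],0.0],
    [[0.0,0.0,0.0],0.0],
    [[0.0,0.0,0.0],0.0],
    [[0.0,0.0,0.0],0.0],
    [[0.0,0.0,0.0],0.0],
    [[0.0,0.0,0.0],0.0],
    [[0.0,0.0,0.0],0.0],
    [[0.0,0.0,0.0],0.0],
  ],
  hand=255,
  squeeze=20,
)

```text
time: 23.82
tool_pos: [0.5953, -0.286, 0.0249]
tool_rot: [3.141, 0.0, 1.484]
contact_force: [0.3, -0.7, 0.3]
opening: 0.0259
grip_force: 20.0
```

Request:
step_arm(
  motion=[
    [[0.0,0.0,-0.3],0.0],
    [[0.0,0.0,-1.0],0.0],
    [[0.0,0.0,-2.0],0.0],
    [[0.0,0.0,-3.0],0.0],
    [[0.0,0.0,-3.0],0.0],
    [[0.0,0.0,-3.0],0.0],
  ],
)

```text
time: 24.58
tool_pos: [0.5948, -0.2857, 0.205]
tool_rot: [-3.141, -0.0, 1.484]
contact_force: [-0.5, 0.1, -2.0]
opening: 0.0261
grip_force: 20.0
```

```bash
python3 - <<'E'
from h import *
o=robot.observe();print(o['tool_pos'],o['opening'],go(443,281,205,135))
E
```

```text
[ 0.59478598 -0.28573249  0.20502387] 0.02610634957043304 (array([ 9.190e+00, -3.341e+00,  2.000e-03]), np.float64(-0.872))
```

Request:
step_arm(
  motion=[
    [[0.9,-0.33,0.0],-0.09],
    [[1.8,-0.65,0.0],-0.18],
    [[2.75,-1.0,0.0],-0.27],
    [[3.7,-1.35,0.0],-0.36],
    [[4.65,-1.7,0.0],-0.45],
    [[5.6,-2.04,0.0],-0.54],
    [[6.5,-2.36,0.0],-0.63],
    [[7.4,-2.7,0.0],-0.72],
    [[8.3,-3.02,0.0],-0.8],
    [[9.19,-3.341,0.0],-0.872],
  ],
)

```text
time: 25.82
tool_pos: [0.4418, 0.282, 0.2031]
tool_rot: [-3.138, -0.001, 2.358]
contact_force: [0.7, 0.1, -0.4]
opening: 0.0265
grip_force: 20.0
```

Request:
step_arm(
  motion=[
    [[0.0,0.0,0.0],0.0],
    [[0.0,0.0,0.0],0.0],
    [[0.0,0.0,0.0],0.0],
  ],
)

```text
time: 26.2
tool_pos: [0.4437, 0.2794, 0.2042]
tool_rot: [-3.14, -0.0, 2.354]
contact_force: [0.1, 0.4, -1.0]
opening: 0.0263
grip_force: 20.0
```

```bash
python3 - <<'E'
from h import *
o=robot.observe();print(o['tool_pos'],o['opening'],go(443,281,29,135))
E
```

```text
[0.4436624  0.27936191 0.20419614] 0.02625151261662949 (array([0.027, 0.016, 2.92 ]), np.float64(-0.002))
```

Request:
step_arm(
  motion=[
    [[0.027,0.016,0.9],0.0],
    [[0.027,0.016,1.8],0.0],
    [[0.027,0.016,2.5],0.0],
    [[0.027,0.016,2.85],0.0],
    [[0.027,0.016,2.925],0.0],
    [[0.027,0.016,2.925],0.0],
    [[0.027,0.016,2.925],0.0],
  ],
)

```text
time: 27.08
tool_pos: [0.4439, 0.2826, 0.0305]
tool_rot: [3.14, 0.001, 2.355]
contact_force: [-0.2, -0.8, -0.9]
opening: 0.0261
grip_force: 20.0
```

Request:
step_arm(
  motion=[
    [[0.0,0.0,0.0],0.0],
    [[0.0,0.0,0.0],0.0],
    [[0.0,0.0,0.0],0.0],
    [[0.0,0.0,0.0],0.0],
    [[0.0,0.0,0.0],0.0],
    [[0.0,0.0,-0.5],0.0],
    [[0.0,0.0,-1.5],0.0],
    [[0.0,0.0,-2.5],0.0],
    [[0.0,0.0,-2.5],0.0],
    [[0.0,0.0,-2.5],0.0],
  ],
  hand=0,
)

```text
time: 28.32
tool_pos: [0.4425, 0.2823, 0.1788]
tool_rot: [-3.141, -0.0, 2.356]
contact_force: [-0.4, -0.6, -0.0]
opening: 0.0919
grip_force: 0.0
```

Request:
step_arm(
  motion=[
    [[-1.0,0.0,-0.5],0.0],
    [[-2.0,0.0,-1.0],0.0],
    [[-2.5,0.7,-1.5],0.0],
    [[-2.5,0.7,-1.5],0.0],
    [[-2.5,0.7,-1.5],0.0],
  ],
)

```text
time: 28.95
tool_pos: [0.5777, 0.206, 0.2666]
tool_rot: [-3.137, -0.003, 2.356]
contact_force: [-0.1, 0.1, -0.7]
opening: 0.0917
grip_force: 0.0
```

```bash
python3 - <<'E'
from h import *
c=robot.read_camera("top");s=robot.read_camera("scene");print(robot.observe()['tool_pos'])
g=lambda i:(255*(i[:,:,::-1]/255.)**.6).astype('uint8')
cv2.imwrite("pics/t5.png",cv2.resize(g(c['pixels'][150:265,130:450]),None,fx=2.5,fy=2.5,interpolation=cv2.INTER_CUBIC))
cv2.imwrite("pics/s5.png",cv2.resize(g(s['pixels'][130:330,160:430]),None,fx=2.9,fy=2.9,interpolation=cv2.INTER_CUBIC))
E
```

```text
[0.57697351 0.20638536 0.26713128]
```

View pics/t5.png

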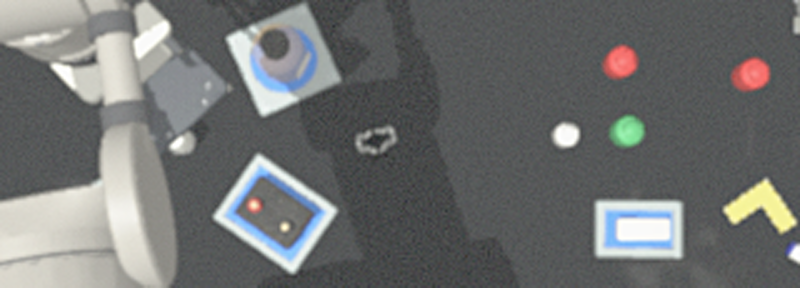

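View pics/s5.png

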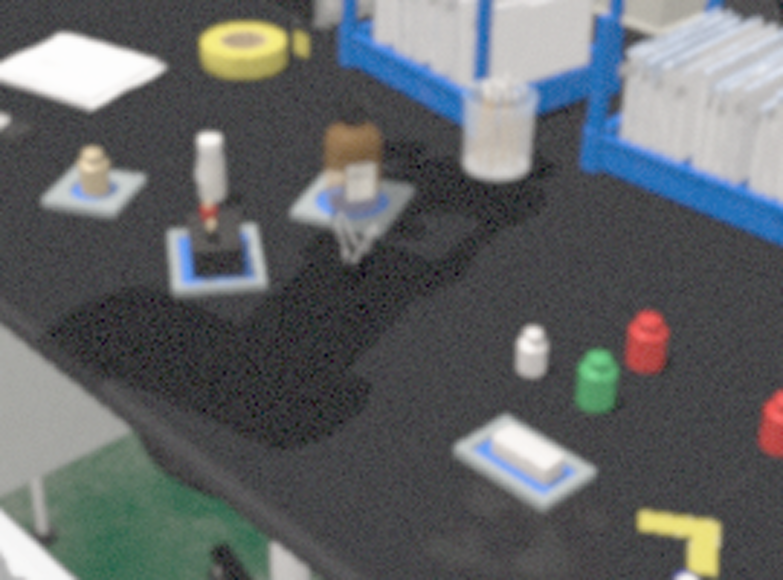

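All four look placed in both views, but the block sits toward the right end of its pocket. I check that numerically.

```bash
python3 - <<'E'
from h import *
c=robot.read_camera("top");p=c['pixels']
V,S=[cv2.split(cv2.cvtColor(p,cv2.COLOR_RGB2HSV))[i] for i in(2,1)]
m=((V>225)&(S<40)).astype(np.uint8)*255
print(measure(c,blob(m,(388,242),16),.019))
print(p[242,368:404].tolist())
E
```

```text
[ 444.9 -253.4   19.7   51.9   91.4]
[[139, 147, 144], [203, 218, 210], [217, 227, 218], [195, 211, 223], [122, 170, 246], [77, 153, 246], [80, 155, 247], [88, 148, 245], [165, 179, 216], [252, 248, 235], [251, 250, 248], [248, 248, 247], [247, 247, 247], [247, 247, 247], [247, 247, 247], [247, 247, 247], [247, 247, 247], [247, 247, 247], [247, 247, 246], [247, 247, 246], [247, 247, 246], [247, 247, 246], [247, 247, 246], [247, 247, 245], [246, 246, 245], [247, 246, 245], [247, 246, 245], [247, 247, 244], [250, 248, 244], [236, 237, 240], [154, 188, 237], [167, 189, 210], [206, 221, 210], [202, 219, 210], [142, 154, 148], [68, 72, 71]]
```

The block is 1.5 mm from its nest centre and measures 19.7 x 52 mm at floor height, so it lies flat. I hand the job in.

```bash
python3 -c "
from cell import robot
print(robot.hand_in())"
```

```text
the job is handed in; nothing more can be done
None
```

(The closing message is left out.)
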